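Latch a plug-in module into the test dock and set its interlock cam

ROBOT

A 6-joint arm with a two-finger parallel gripper is mounted at the origin on the work surface. World frame = base frame: x ahead of the robot, y to its left, z up, the work surface at z = 0. Lengths are in m, angles in rad, forces in N, time in s.
With the tool pointing down it reaches from about 0.35 to 0.775 m from the base axis. Payload 7.3 kg.
Tool frame: the origin (TCP) lies at the centre of the arm's flange, where the gripper is bolted on; the fingertips stand 178 mm ahead of it and the grasp point (between the pads) lies 159 mm ahead of it; z points along the fingers, y is the line along which they close (so a half turn about z gives the same grasp; the last joint's range is limited). The gripper opens to 92 mm and grips with 3 to 60 N. Pads are 19 mm wide; open, the fingers measure 130 mm over their backs; the gripper's body (75 mm by 190 mm) begins 47 mm behind the grasp point.
Start: joints at [-1.252, 0.342, 1.524, -0, 1.275, -0.146], TCP at [0.235, -0.469, 0.405] pointing down, gripper open.
Joint ranges: [-2.53, 2.53], [-0.77, 2.02], [0.04, 2.7], [-1, 4.14], [0.28, 2.66], [-3.11, 3.11]. Speed limits (rad/s): [2.57, 2.57, 3.14, 3.14, 3.14, 3.14].

INTERFACE

Orientations are given as [roll, pitch, yaw] about the fixed x, y, z axes, in that order (R = Rz(yaw) Ry(pitch) Rx(roll)).
In Python, from cell import robot gives the robot as it stands.
- The arm moves only by the shell command python3 drive.py [OPENING] [FORCE], which reads ROWS from standard input. ROWS is a JSON list of rows, 1 to 8 of them, each of 6 numbers: dx, dy, dz in m, then a rotation vector rx, ry, rz in rad; each row shifts and turns the commanded pose from where the row before left it, along the tool's axes as they then stand; what a row does not reach is not made up. A row lasts 1/12 s, in which the tool goes at most 0.0417 m and 0.125 rad, less where a joint would pass 70% of its speed; a pose out of reach is approached as far as the arm can. OPENING is the finger opening in m, set as the command begins (- or left out keeps the last). The fingers move at their own pace and stop on an object; FORCE is the grip in N (left out, the last holds). Time passes only in rows, so rows that do not move let the fingers close. It prints the time, the measured TCP pose, the force, the opening and the grip force at its end. Input that does not fit is refused with a message, and nothing moves.
- robot.observe(): the state, without advancing time (a new reading comes with each control period).
- robot.read_camera(name): name is "scene" or "top" or "wrist"; returns a dict with "image" (480x640x3 uint8, red, green, blue), "fx", "fy", "cx", "cy" (pixels), "pose" (4x4, takes a point from camera to world coordinates). Camera axes: x right, y down, z forward; pixel columns grow to the right and rows downward; lengths in m; the calibration is good to about 2 mm. A picture is of the moment at which its call begins. There is no depth.
- robot.hand_in(): hands the job in; it is judged then, once.
The state is a dict: "time": time; "qpos": joint angles; "qvel": joint speeds; "joint_efforts": joint torques, N m; "tool_pos": TCP position; "tool_rot": TCP orientation; "contact_force": force on the tool from outside, world axes, zero at the start; "torque": the same for the moment, N m; "opening": finger opening in m; "grip_force": force on a finger pad.
Only numpy, scipy, OpenCV 4.12 (cv2) and the standard library are available. Lean on these libraries where they do the work, as an engineer would, in place of code of your own. Each camera call takes 0.05 s, during which the arm holds its last target. There are 200 camera calls.

TASK

Push the plug-in module along the dock's channel, without lifting it, so that its own front edge raises the weighted catch, and on until the catch has dropped fully down behind it; push no harder than it takes to feel the end stop, and keep the gripper off the catch. Then swing the cam's lever round until the cam's high point holds the interlock's sprung follower pressed in, and let go. Leave the other things on the bench where they are.

Things in the scene. Friction and masses are not known exactly. Their poses are not given: they have to be found in the camera images.
- dock: Fixed aluminium test dock. Origin: at bench level on the channel's middle line, below the catch's holding face. x = the way the module is pushed (roughly away from the robot), y left, z up; all dock coordinates in mm. Slick base plate top, on which the module slides, at z 10; x -150 to 125, y -85 to 85, with a wing under the cam (x -70 to 50) out to y 195.
- mouth (a point): Start of the dock's flared mouth (dock -75, 0, 10), 135 wide there. Two flared guides of slick plastic, then two parallel plastic rails 107 apart inside from x -20 to 95; their tops at z 24. The module starts in this mouth; if it binds against a guide (over 25 N), ease off and push again.
- end_stop (a point): Channel end (dock 82, 0, 26): two solid stops, and between them a sprung buffer, its face 19 mm nearer when free (2 N preload, 0.35 N/mm). Pushing takes 2 to 15 N; the solid stops give more; over 40 N is too hard. The catch drops with the module's rear face 4 to 5 past dock x 0; the stops allow 7. The buffer then presses the module back on the catch with about 6 N.
- module: Loose plug-in electronics module: a grey box 75 long (x) x 100 wide (y) x 36 high, about 0.5 kg, flat top with two dark strips, a black panel on its rear (-x) face, towards the robot. Origin: centre of its underside. Starts in the mouth, a little crooked, its front 40 to 50 short of dock x 0.
- catch (a joint): Hinge angle of the polished steel gravity catch, rad: 0 = fully down, grows as it lifts (about 0.20 riding on the module's top). The catch is a bail: two side arms outside the rails, hinged at dock x 100, z 26, a cross bar over the channel (x 20 to 44, z 59 to 66), and from the bar's middle a tongue that runs towards the robot and ends in the nose.
- catch_nose (a point): Lower edge of the catch's holding face, mid-width (dock 0, 0, 26 when down). The tongue and nose are 24 wide (y -12 to 12); the nose spans x -6 to 0 and has a 45 degree ramp on its outer side, up to z 56 at x -32. The ramp rises some 28 when lifted. Open fingers can push the module's rear face on both sides of the tongue.
- catch_weight (a point): Top of the catch's upright weight, 30 in diameter, on the cross bar (dock 32, 0, 108 when down; about 14 higher when lifted). The body of an upright gripper pushing the module the last 40 mm would meet it or the ramp: lean the tool back some 30 degrees, fingers pointing forward and down.
- cam (a joint): Angle of the steel cam about its upright axis, rad, anticlockwise from above. At 0 the lever points along dock +y and the cam's nose (high point) along -x; at 1.57 the lever points along dock -x and the nose along -y, squarely at the follower. Starts at 0 to 0.45, range -0.1 to 2.6; stiff (0.12 N m), stays where it is left.
- cam_axis (a point): Cam axis at the lever's top (dock 0, 145, 46). Disc of radius 20 with a nose reaching 30 from the axis, z 18 to 36. Lever on top of it: a bar 12 wide, z 36 to 46, reaching 87 from the axis. The bar's side can be pushed with closed fingers, towards the robot.
- cam_peg (a point): Middle of the upright black peg near the lever's end, 80 from the cam axis, 16 in diameter, z 46 to 66 (this point at z 60).
- follower (a joint): Travel (m) of the interlock's sprung follower, a steel plate 42 wide between the cam and the black switch housing: 0 free, grows as the cam pushes it along dock -y; first touched at a cam angle of about 0.63, 0.009 at the cam's high point, up to 7.5 N. Pressed in means above 0.0075: within about 0.35 rad of the high point.
- screwdriver: Bystander, loose: screwdriver with a black handle, 180 long, lying just right of the dock; origin at its underside.
- spool: Bystander, loose: reel of wire, 64 in diameter, 50 high, standing behind the cam; origin at its underside.
- tin: Bystander, loose: round tin, 60 in diameter, 35 high, by the dock's far right corner; origin at its underside.
- meter: Bystander, loose: hand multimeter lying on its back, 170 x 85 x 36; origin at its underside.
- board: Bystander, loose: circuit board with components, 140 x 100, lying flat; origin at its underside.
- tray: Bystander, loose: open plastic parts tray, 110 x 150 x 40; origin at its underside.
- cup: Bystander, loose: mug, 76 in diameter, 90 high; origin at its underside.

How it is judged:
By the outcome, as a careful person would: the job done as asked, in the order asked, and still so for the second after the job is handed in, with the robot touching nothing.
It also fails if it takes over 72 s, if anything falls off the work surface, if the arm or the gripper's body presses on something with over 40 N, if the wrist force passes 120 N, or if a joint passes its speed limit or range.

## Working session

There is one attempt and no reset: what is moved stays moved. The work goes in short steps, Python scripts to look and compute and a shell command to move; the robot and the scene stay as the last step left them, time stands still between calls to the robot, and variables do not carry over. Pictures are saved under pics/ and viewed, at most 10 in all, crops included, and the job is handed in when it is done.

```bash
ls; mkdir -p pics; python3 - <<'E'
from cell import robot
import cv2
for n in("top","scene"):
    d=robot.read_camera(n); cv2.imwrite(f"pics/{n}0.png",d["image"][:,:,::-1])
    print(n,d["fx"],d["fy"],d["cx"],d["cy"],d["pose"].round(4).tolist())
print(robot.observe())
E
```

```text
cell.py
drive.py
pics
top 461.5120417677215 461.5120417677215 317.8122310870021 235.30216129861356 [[0.0227, -0.9923, 0.1219, 0.4696], [-0.9993, -0.0262, -0.0268, 0.0349], [0.0298, -0.1212, -0.9922, 1.1869], [0.0, 0.0, 0.0, 1.0]]
scene 498.2949759645086 498.2949759645086 325.78535296560943 242.90786960932948 [[0.0444, 0.7733, -0.6325, 1.5844], [0.9989, -0.0453, 0.0147, 0.0187], [-0.0172, -0.6324, -0.7745, 1.2751], [0.0, 0.0, 0.0, 1.0]]
{'time': 0.1, 'qpos': array([-1.25201086e+00,  3.42638158e-01,  1.52490167e+00, -6.69024098e-07,
        1.27540126e+00, -1.46005832e-01]), 'qvel': array([ 0.00042434, -0.004011  , -0.00373089,  0.00034212,  0.0004883 ,
        0.00203924]), 'joint_efforts': array([ 1.84120116e-03, -4.32003701e+01, -2.44693333e+01,  7.19124824e-02,
        5.24965615e-02, -1.94714755e-05]), 'tool_pos': array([ 0.235304  , -0.46918443,  0.40412895]), 'tool_rot': array([-3.14025848e+00, -1.95546822e-04,  4.64791367e-01]), 'contact_force': array([-0.36187824, -0.6472484 , -0.30304201]), 'torque': array([-0.00019095,  0.00021827, -0.04027734]), 'grip_force': 0.0, 'opening': 0.09176004158334529}
```

View pics/top0.png

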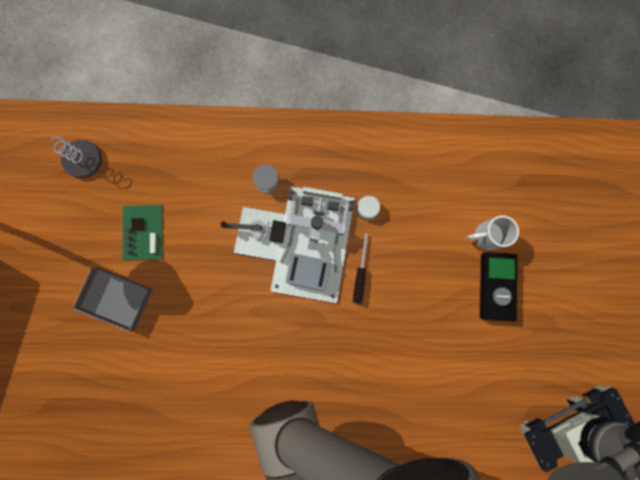

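View pics/scene0.png

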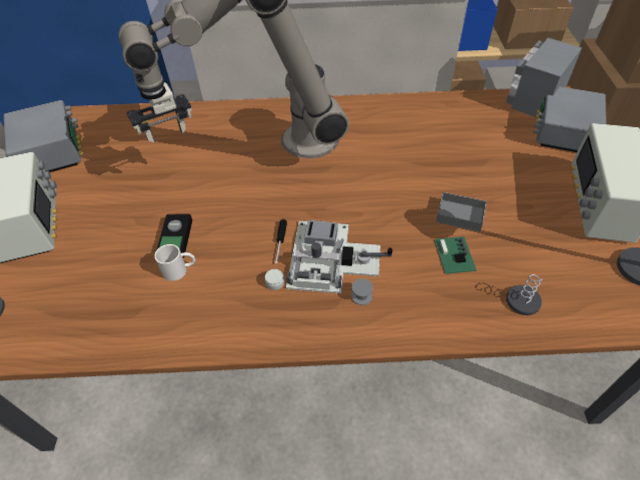

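The dock is at about (315,245) in the top view, with the lever pointing left to its end at (224,225). The module is at (308,272), the tin at (369,207), the spool at (265,178) and the screwdriver at (362,270). I'll enlarge that area.

```bash
python3 - <<'E'
import cv2
a=cv2.imread("pics/top0.png")[165:315,210:400]
cv2.imwrite("pics/top0c.png",cv2.resize(a,None,fx=4,fy=4,interpolation=cv2.INTER_CUBIC))
E
```

```text
(no output)
```

View pics/top0c.png

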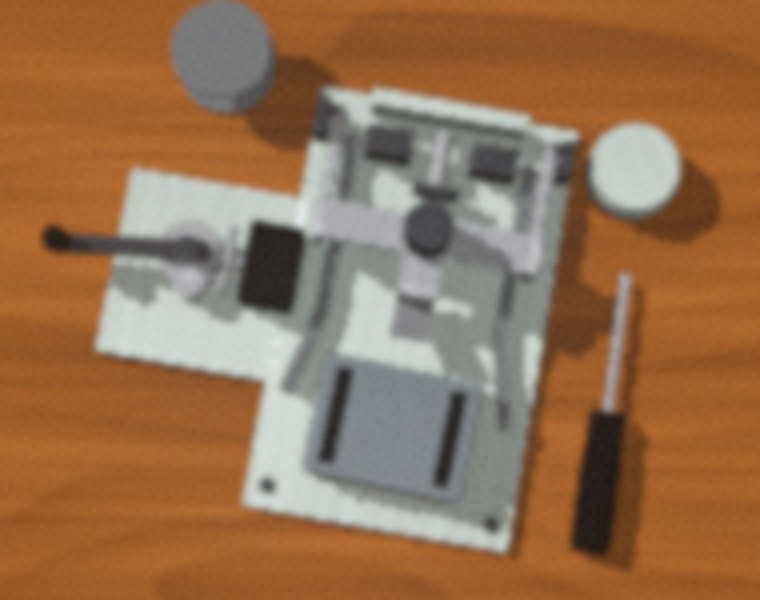

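Crop shows (crop px): plate corners rear-left (243,506), rear-right (509,553), far-right (577,131), wing (132,168) and (95,351). The module's top spans roughly (333,356)–(477,378)–(457,502)–(309,472), and the peg top is at (57,238).

```bash
cat > h.py <<'E'
import numpy as np
from cell import robot
from scipy.spatial.transform import Rotation as Ro
def ray(d,u,v,z):
    P=d["pose"]; r=P[:3,:3]@[(u-d["cx"])/d["fx"],(v-d["cy"])/d["fy"],1]
    return (P[:3,3]+r*(z-P[2,3])/r[2])
def proj(d,p):
    P=d["pose"]; c=P[:3,:3].T@(np.array(p)-P[:3,3]); return d["cx"]+d["fx"]*c[0]/c[2], d["cy"]+d["fy"]*c[1]/c[2]
def fit(D,W):
    D=np.array(D);W=np.array(W);a=D.mean(0);b=W.mean(0);x=D-a;y=W-b
    th=np.arctan2((x[:,0]*y[:,1]-x[:,1]*y[:,0]).sum(),(x*y).sum())
    R=np.array([[np.cos(th),-np.sin(th)],[np.sin(th),np.cos(th)]]); t=b-R@a
    return th,t,(W-(D@R.T+t))
E
python3 - <<'E'
from h import *
d=robot.read_camera("top")
f=lambda U,V,z:ray(d,(U+.5)/4-.5+210,(V+.5)/4-.5+165,z)[:2]
D=[(-.15,.085),(-.15,-.085),(.125,-.085),(.05,.195),(-.07,.195)]
th,t,r=fit(D,[f(*p,.01) for p in[(243,506),(509,553),(577,131),(132,168),(95,351)]])
print(th,t,(r*1000).round(1))
R=np.array([[np.cos(th),-np.sin(th)],[np.sin(th),np.cos(th)]])
td=lambda w:((w-t)@R*1000).round(1)
for p in[(333,356),(477,378),(457,502),(309,472)]:print("mod",td(f(*p,.046)))
print("strips",[td(f(*p,.046)) for p in[(345,369),(327,461),(459,393),(441,486)]])
print("weight",td(f(429,228,.108)),"peg",td(f(57,238,.066)),"hub",td(f(195,250,.046)))
print("spool",td(f(223,50,.05)),"tin",td(f(636,168,.035)))
E
```

```text
-0.1484401888657279 [0.6049113 0.0134332] [[-0.1 -0. ]
 [-0.6 -0.6]
 [ 0.1  0.6]
 [ 0.3 -0.3]
 [ 0.2  0.3]]
mod [-49.6  44.5]
mod [-47.6 -45.7]
mod [-124.9  -46.3]
mod [-122.4   46.4]
strips [array([-56.2,  35.8]), array([-113.9,   36.7]), array([-58.7, -36.3]), array([-117.,  -35.])]
weight [30.1 -0.3] peg [ -9.1 222.1] hub [  0.7 140.6]
spool [127.9 146.4] tin [ 102.5 -123.5]
```

```bash
cat >> h.py <<'E'
TH=-0.1484;T=np.array([.6049,.0134,0]);Rd=Ro.from_euler('z',TH)
def plan(tip,lean,yaw=0,up=0):
    "tip: dock mm of fingertip centre; lean rad back; yaw of tool about dock z"
    o=robot.observe(); Rn=Ro.from_euler('xyz',o["tool_rot"])
    # tool z leans forward: rotate about dock y by -lean
    Rt=Rd*Ro.from_euler('z',yaw)*Ro.from_euler('y',-lean)*Ro.from_euler('x',np.pi)
    rv=(Rn.inv()*Rt).as_rotvec(); tcp=T+Rd.apply(np.array(tip)/1000)-Rt.apply([0,0,.178])
    dw=tcp-o["tool_pos"]
    print("t",round(o["time"],2),"q",o["qpos"].round(2),"rot",rv.round(4),"then move(target frame)",Rt.inv().apply(dw).round(4),"|d|",np.linalg.norm(dw).round(3))
    print("axis",Rt.as_matrix()[:,2].round(2),"tcp",tcp.round(3))
def where():
    o=robot.observe(); Rn=Ro.from_euler('xyz',o["tool_rot"]); p=o["tool_pos"]+Rn.apply([0,0,.178])
    print("t",round(o["time"],2),"tip dock mm",(Rd.inv().apply(p-T)*1000).round(1),"F dock",Rd.inv().apply(o["contact_force"]).round(1),"open",round(o["opening"],4),"q",o["qpos"].round(2))
E
python3 -c "
from h import *
plan((-165,0,120),.5236)"
```

```text
t 0.15 q [-1.25  0.34  1.52  0.    1.28 -0.15] rot [-0.1616  0.5071  0.5986] then move(target frame) [-0.0302 -0.5319  0.1327] |d| 0.549
axis [ 0.49 -0.07 -0.87] tcp [0.354 0.051 0.274]
```

```bash
echo '[[0,0,0,-0.0231,0.0724,0.0855],[0,0,0,-0.0231,0.0724,0.0855],[0,0,0,-0.0231,0.0724,0.0855],[0,0,0,-0.0231,0.0724,0.0855],[0,0,0,-0.0231,0.0724,0.0855],[0,0,0,-0.0231,0.0724,0.0855],[0,0,0,-0.0231,0.0724,0.0855]]' | python3 drive.py 0.05
echo '[[0,-0.04,0,0,0,0],[0,-0.04,0,0,0,0],[0,-0.04,0,0,0,0],[0,-0.04,0,0,0,0],[0,-0.04,0,0,0,0],[0,-0.04,0,0,0,0],[0,-0.04,0,0,0,0]]' | python3 drive.py
python3 -c "
from h import *
where();plan((-165,0,120),.5236)"
```

```text
time: 0.73
tool_pos: [0.2352, -0.4694, 0.4045]
tool_rot: [-3.141, -0.527, -0.153]
contact_force: [-0.3, 0.8, -0.0]
opening: 0.0514
grip_force: 0.0
time: 1.32
tool_pos: [0.2763, -0.1905, 0.4041]
tool_rot: [3.141, -0.524, -0.149]
contact_force: [1.3, -0.4, -0.5]
opening: 0.05
grip_force: 0.0
t 1.32 tip dock mm [-205.8 -250.5  250. ] F dock [ 1.4 -0.2 -0.5] open 0.05 q [-1.   -0.12  2.12  0.52  0.85  0.43]
t 1.32 q [-1.   -0.12  2.12  0.52  0.85  0.43] rot [ 0.0012 -0.0003 -0.0003] then move(target frame) [-0.0296 -0.2503  0.133 ] |d| 0.285
axis [ 0.49 -0.07 -0.87] tcp [0.354 0.051 0.274]
```

```bash
echo '[[-0.0037,-0.0313,0.0166,0,0,0],[-0.0037,-0.0313,0.0166,0,0,0],[-0.0037,-0.0313,0.0166,0,0,0],[-0.0037,-0.0313,0.0166,0,0,0],[-0.0037,-0.0313,0.0166,0,0,0],[-0.0037,-0.0313,0.0166,0,0,0],[-0.0037,-0.0313,0.0166,0,0,0],[-0.0037,-0.0313,0.0166,0,0,0]]' | python3 drive.py
python3 -c "
from h import *
where();plan((-155,0,31),.5236)"
```

```text
time: 1.98
tool_pos: [0.3483, 0.0211, 0.3033]
tool_rot: [3.14, -0.501, -0.147]
contact_force: [0.3, -0.7, -0.5]
opening: 0.0498
grip_force: 0.0
t 1.98 tip dock mm [-169.5  -30.4  147.2] F dock [ 0.4 -0.7 -0.5] open 0.0498 q [-0.16  0.07  2.28  0.02  0.28  1.53]
t 1.98 q [-0.16  0.07  2.28  0.02  0.28  1.53] rot [0.0004 0.023  0.0013] then move(target frame) [-0.0496 -0.0303  0.1078] |d| 0.122
axis [ 0.49 -0.07 -0.87] tcp [0.364 0.049 0.185]
```

```bash
python3 -c "
from h import *
plan((-155,0,70),.3);plan((-155,0,31),.3)"
```

```text
t 1.98 q [-0.16  0.07  2.28  0.02  0.28  1.53] rot [ 0.0005 -0.2006  0.0013] then move(target frame) [ 0.0265 -0.0303  0.0744] |d| 0.085
axis [ 0.29 -0.04 -0.96] tcp [0.4   0.044 0.24 ]
t 1.98 q [-0.16  0.07  2.28  0.02  0.28  1.53] rot [ 0.0005 -0.2006  0.0013] then move(target frame) [ 0.015  -0.0303  0.1117] |d| 0.117
axis [ 0.29 -0.04 -0.96] tcp [0.4   0.044 0.201]
```

```bash
echo '[[0,0,0,0,-0.1,0],[0,0,0,0,-0.1,0],[0.009,-0.01,0.025,0,0,0],[0.009,-0.01,0.025,0,0,0],[0.009,-0.01,0.025,0,0,0],[0,0,0,0,0,0]]' | python3 drive.py
python3 -c "
from h import *
where();plan((-155,0,31),.3)"
```

```text
time: 2.48
tool_pos: [0.402, 0.0426, 0.2373]
tool_rot: [3.14, -0.298, -0.148]
contact_force: [-0.0, 0.3, 0.1]
opening: 0.05
grip_force: 0.0
t 2.48 tip dock mm [-152.7   -1.4   67.1] F dock [-0.   0.3  0.1] open 0.05 q [-0.08  0.33  2.16 -0.06  0.35  1.7 ]
t 2.48 q [-0.08  0.33  2.16 -0.06  0.35  1.7 ] rot [0.0012 0.002  0.0004] then move(target frame) [-0.0132 -0.0011  0.0339] |d| 0.036
axis [ 0.29 -0.04 -0.96] tcp [0.4   0.044 0.201]
```

```bash
echo '[[-0.0044,0,0.0113,0,0,0],[-0.0044,0,0.0113,0,0,0],[-0.0044,0,0.0113,0,0,0],[0.0057,0,0.0018,0,0,0],[0.0057,0,0.0018,0,0,0],[0.0057,0,0.0018,0,0,0],[0,0,0,0,0,0]]' | python3 drive.py
python3 - <<'E'
from h import *
import cv2
where();plan((-131,0,31),.3)
for n in ("wrist","scene"):
    d=robot.read_camera(n);im=d["image"]
    cv2.imwrite(f"pics/{n}1.png",im[:,:,::-1])
im=cv2.resize(cv2.imread("pics/scene1.png")[190:310,250:410],None,fx=4,fy=4,interpolation=cv2.INTER_CUBIC)
w=cv2.resize(cv2.imread("pics/wrist1.png"),(0,0),fx=.25,fy=.25)
im[:120,480:640]=w
cv2.imwrite("pics/c1.png",im)
E
```

```text
time: 3.07
tool_pos: [0.4224, 0.0401, 0.2134]
tool_rot: [3.139, -0.295, -0.149]
contact_force: [1.1, 0.1, 2.0]
opening: 0.05
grip_force: 0.4
t 3.07 tip dock mm [-132.7   -1.2   43.1] F dock [1.1 0.2 2. ] open 0.05 q [-0.08  0.41  2.13 -0.08  0.31  1.71]
t 3.07 q [-0.08  0.41  2.13 -0.08  0.31  1.71] rot [ 0.0032  0.0051 -0.0008] then move(target frame) [-0.0029 -0.0006  0.0121] |d| 0.012
axis [ 0.29 -0.04 -0.96] tcp [0.423 0.041 0.201]
```

View pics/c1.png

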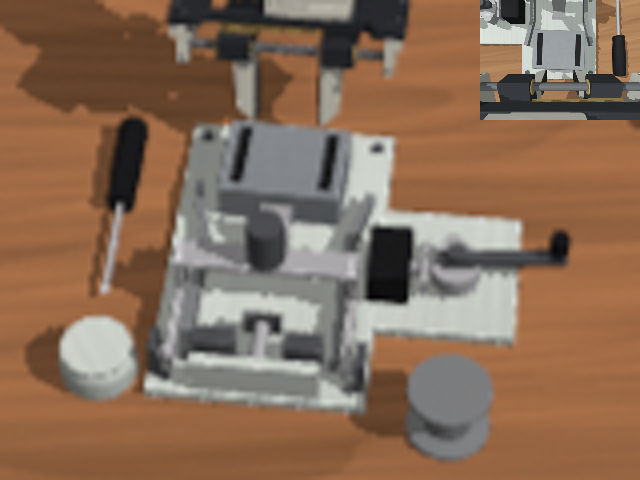

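The fingers are just behind the module (tips at ~(250,115) and (330,115) in the picture), but about 12 mm higher than I wanted. I'll back off and lower them.

```bash
echo '[[-0.0057,0,-0.0018,0,0,0],[-0.0035,0,0.012,0,-0.02,0],[0,0,0,0,0,0],[0,0,0,0,0,0]]' | python3 drive.py
python3 -c "
from h import *
where();plan((-133,0,31),.25)"
```

```text
time: 3.5
tool_pos: [0.4143, 0.0413, 0.1999]
tool_rot: [3.138, -0.27, -0.149]
contact_force: [0.1, 0.8, -0.8]
opening: 0.0501
grip_force: 0.0
t 3.5 tip dock mm [-145.1   -1.2   28.4] F dock [-0.1  0.8 -0.8] open 0.0501 q [-0.08  0.43  2.15 -0.08  0.29  1.72]
t 3.5 q [-0.08  0.43  2.15 -0.08  0.29  1.72] rot [ 0.0034 -0.0202 -0.0004] then move(target frame) [ 0.016  -0.0005  0.0004] |d| 0.016
axis [ 0.24 -0.04 -0.97] tcp [0.43  0.04  0.203]
```

```bash
echo '[[0.0058,0,0.0016,0,0,0],[0.0058,0,0.0016,0,0,0],[0.0048,0,0.0014,0,0,0],[0.0048,0,0.0014,0,0,0],[0.0048,0,0.0014,0,0,0],[0.0048,0,0.0014,0,0,0]]' | python3 drive.py
python3 -c "
from h import *
where()"
echo '[[0.0048,0,0.0014,0,0,0],[0.0048,0,0.0014,0,0,0],[0.0048,0,0.0014,0,0,0]]' | python3 drive.py
python3 -c "
from h import *
where();plan((-95,0,31),.35)"
```

```text
time: 4.0
tool_pos: [0.447, 0.0364, 0.1999]
tool_rot: [3.138, -0.271, -0.149]
contact_force: [-2.4, -0.0, 1.9]
opening: 0.0502
grip_force: 1.2
t 4.0 tip dock mm [-111.8   -1.2   28.4] F dock [-2.4 -0.4  1.9] open 0.0502 q [-0.08  0.47  2.07 -0.06  0.33  1.69]
time: 4.25
tool_pos: [0.461, 0.0343, 0.1994]
tool_rot: [3.138, -0.269, -0.149]
contact_force: [-6.4, 1.4, 5.1]
opening: 0.05
grip_force: 3.4
t 4.25 tip dock mm [-98.1  -1.2  27.8] F dock [-6.6  0.4  5.1] open 0.05 q [-0.09  0.49  2.04 -0.06  0.35  1.69]
t 4.25 q [-0.09  0.49  2.04 -0.06  0.35  1.69] rot [ 0.0035  0.0814 -0.0002] then move(target frame) [-0.0104 -0.0006 -0.0025] |d| 0.011
axis [ 0.34 -0.05 -0.94] tcp [0.451 0.036 0.198]
```

```bash
for i in 1 2; do echo '[[0.0048,0,0.0013,0,0,0],[0.0048,0,0.0013,0,0,0],[0.0048,0,0.0013,0,0,0]]' | python3 drive.py >/dev/null
python3 -c "
from h import *
where()"; done
python3 - <<'E'
from h import *
import cv2
plan((-72,0,31),.5236)
im=robot.read_camera("scene")["image"][190:310,250:410,::-1]
t=robot.read_camera("top")["image"][170:310,230:390,::-1]
cv2.imwrite("pics/c2.png",np.vstack([cv2.resize(x,(560,280 if 0 else int(560*x.shape[0]/x.shape[1]*.6)),interpolation=cv2.INTER_CUBIC) for x in(im,t)]))
E
```

```text
t 4.5 tip dock mm [-83.   -1.2  27.9] F dock [-3.1  0.2  0.7] open 0.05 q [-0.09  0.5   2.   -0.05  0.37  1.68]
t 4.75 tip dock mm [-67.1  -1.3  28.1] F dock [-2.4  0.8 -0.8] open 0.0498 q [-0.09  0.52  1.96 -0.05  0.4   1.67]
t 4.75 q [-0.09  0.52  1.96 -0.05  0.4   1.67] rot [0.0034 0.2529 0.    ] then move(target frame) [-0.0473 -0.0007 -0.0106] |d| 0.048
axis [ 0.49 -0.07 -0.87] tcp [0.446 0.037 0.185]
```

View pics/c2.png

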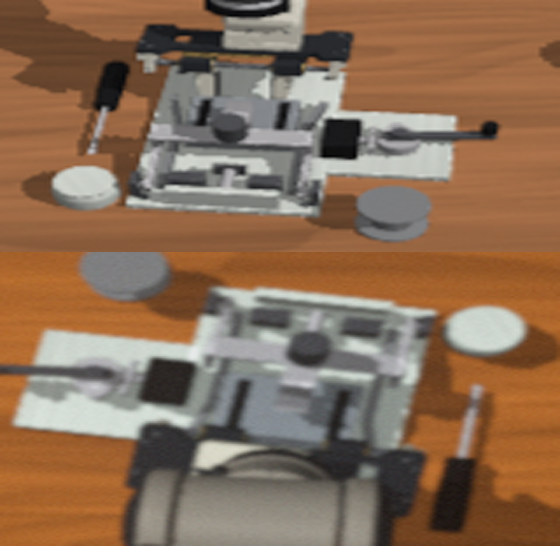

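The module is square in the rails with the catch riding on its top (catch weight at (230,125) in the scene half). Next I lean the tool back to 30°, turning about the tip.

```bash
echo '[[-0.016,0,-0.0035,0,0.0843,0],[-0.016,0,-0.0035,0,0.0843,0],[-0.016,0,-0.0035,0,0.0843,0],[0,0,0,0,0,0]]' | python3 drive.py
python3 -c "
from h import *
where();plan((-50,0,32),.5236)"
```

```text
time: 5.18
tool_pos: [0.477, 0.0475, 0.2488]
tool_rot: [3.117, -0.457, -0.147]
contact_force: [1.6, -0.5, 0.9]
opening: 0.0502
grip_force: 0.0
t 5.18 tip dock mm [-53.   10.5  89.1] F dock [ 1.7 -0.3  0.9] open 0.0502 q [-0.04  0.4   2.02 -0.26  0.28  1.92]
t 5.18 q [-0.04  0.4   2.02 -0.26  0.28  1.92] rot [0.0238 0.0666 0.0019] then move(target frame) [-0.0378  0.0148  0.0505] |d| 0.065
axis [ 0.49 -0.07 -0.87] tcp [0.467 0.034 0.186]
```

```bash
cat > k.py <<'E'
import numpy as np
from scipy.optimize import least_squares
A=np.array([(.342,1.525,1.275,.235,-.469,.404),(.33,2.16,.35,.402,.0426,.2373),(.41,2.13,.31,.4224,.0401,.2134),(.43,2.15,.29,.4143,.0413,.1999),(.47,2.07,.33,.447,.0364,.1999),(.49,2.04,.35,.461,.0343,.1994)])
r=np.sqrt(A[:,3]**2+A[:,4]**2-.075**2)
def fk(p,q2,q3,q5):
    a=q2+q3;s=a+q5
    return p[0]*np.sin(q2)+p[1]*np.sin(a)+p[2]*np.sin(s),p[3]+p[0]*np.cos(q2)+p[1]*np.cos(a)+p[2]*np.cos(s)
f=lambda p:np.r_[fk(p,*A[:,:3].T)[0]-r,fk(p,*A[:,:3].T)[1]-A[:,5]]
s=least_squares(f,[.4,.4,.1,.2]);print(s.x.round(3),(s.fun*1000).round(1))
for tz in(32,40):
  for tx in(-60,-40,-20,-3):
    for lean in(.3,.4,.52):
      w=np.array([.6049,.0134])+(tx-178*np.sin(lean))/1000*np.array([.989,-.148]); z=tz/1000+.178*np.cos(lean)
      R=np.sqrt(w@w-.075**2)
      g=lambda q:np.r_[np.subtract(fk(s.x,q[0],q[1],np.pi-lean-q[0]-q[1]),(R,z))]
      q=least_squares(g,[.5,2]).x;print(tz,tx,lean,"q5",round(np.pi-lean-q.sum(),2),q.round(2))
E
python3 k.py
```

```text
[0.525 0.354 0.026 0.047] [-5.1 -5.  -0.9  4.5  2.6  0.5  8.   0.  -1.7 -0.4 -1.8 -4.2]
32 -60 0.3 q5 0.38 [0.52 1.95]
32 -60 0.4 q5 0.23 [0.51 2.01]
32 -60 0.52 q5 0.04 [0.5  2.08]
32 -40 0.3 q5 0.41 [0.54 1.89]
32 -40 0.4 q5 0.26 [0.53 1.95]
32 -40 0.52 q5 0.08 [0.52 2.02]
32 -20 0.3 q5 0.44 [0.57 1.83]
32 -20 0.4 q5 0.29 [0.56 1.9 ]
32 -20 0.52 q5 0.11 [0.55 1.97]
32 -3 0.3 q5 0.46 [0.59 1.79]
32 -3 0.4 q5 0.32 [0.58 1.85]
32 -3 0.52 q5 0.13 [0.57 1.92]
40 -60 0.3 q5 0.4 [0.51 1.94]
40 -60 0.4 q5 0.25 [0.49 2.  ]
40 -60 0.52 q5 0.07 [0.48 2.07]
40 -40 0.3 q5 0.43 [0.53 1.88]
40 -40 0.4 q5 0.28 [0.52 1.94]
40 -40 0.52 q5 0.1 [0.51 2.02]
40 -20 0.3 q5 0.46 [0.56 1.83]
40 -20 0.4 q5 0.31 [0.54 1.89]
40 -20 0.52 q5 0.13 [0.53 1.96]
40 -3 0.3 q5 0.48 [0.58 1.78]
40 -3 0.4 q5 0.34 [0.57 1.84]
40 -3 0.52 q5 0.15 [0.55 1.91]
```

```bash
python3 -c "
from h import *
plan((-76,0,89),.34);plan((-76,0,37),.34)"
```

```text
t 5.18 q [-0.04  0.4   2.02 -0.26  0.28  1.92] rot [ 0.0239 -0.117  -0.0003] then move(target frame) [-0.001   0.0148 -0.0089] |d| 0.017
axis [ 0.33 -0.05 -0.94] tcp [0.471 0.033 0.257]
t 5.18 q [-0.04  0.4   2.02 -0.26  0.28  1.92] rot [ 0.0239 -0.117  -0.0003] then move(target frame) [-0.0183  0.0148  0.0402] |d| 0.047
axis [ 0.33 -0.05 -0.94] tcp [0.471 0.033 0.205]
```

```bash
echo '[[0,0,0,0.024,-0.117,0],[0,0.0148,-0.009,0,0,0],[-0.0058,0,0.0163,0,0,0],[-0.0058,0,0.0163,0,0,0],[-0.0058,0,0.0163,0,0,0],[0,0,0,0,0,0]]' | python3 drive.py
python3 -c "
from h import *
where();plan((-66,0,37),.34)"
```

```text
time: 5.68
tool_pos: [0.4698, 0.0323, 0.1996]
tool_rot: [3.141, -0.327, -0.15]
contact_force: [-1.2, 0.9, -0.6]
opening: 0.0497
grip_force: 0.0
t 5.68 tip dock mm [-79.3  -1.4  31. ] F dock [-1.3  0.7 -0.6] open 0.0497 q [-0.09  0.49  2.03 -0.07  0.29  1.7 ]
t 5.68 q [-0.09  0.49  2.03 -0.07  0.29  1.7 ] rot [ 0.0008  0.0135 -0.0014] then move(target frame) [ 0.0122 -0.0013 -0.0012] |d| 0.012
axis [ 0.33 -0.05 -0.94] tcp [0.481 0.032 0.205]
```

```bash
echo '[[0.0066,0,-0.0009,0,0,0],[0.0066,0,-0.0009,0,0,0],[0.0047,0,0.0016,0,0,0],[0.0047,0,0.0016,0,0,0],[0.0047,0,0.0016,0,0,0]]' | python3 drive.py
python3 -c "
from h import *
where();plan((-40,0,37),.37)"
```

```text
time: 6.1
tool_pos: [0.4975, 0.0285, 0.2089]
tool_rot: [3.141, -0.332, -0.15]
contact_force: [-4.5, 0.5, 2.8]
opening: 0.0497
grip_force: 1.9
t 6.1 tip dock mm [-50.5  -1.   40.6] F dock [-4.6 -0.2  2.8] open 0.0497 q [-0.09  0.51  1.96 -0.06  0.35  1.68]
t 6.1 q [-0.09  0.51  1.96 -0.06  0.35  1.68] rot [ 0.0005  0.0383 -0.0011] then move(target frame) [ 0.0017 -0.0009  0.007 ] |d| 0.007
axis [ 0.36 -0.05 -0.93] tcp [0.502 0.029 0.203]
```

```bash
echo '[[0.0008,0,0.0035,0,0.019,0],[0.0008,0,0.0035,0,0.019,0],[0,0,0,0,0,0]]' | python3 drive.py
python3 -c "
from h import *
where();plan((-30,0,37),.40)"
```

```text
time: 6.35
tool_pos: [0.5013, 0.0279, 0.202]
tool_rot: [3.141, -0.37, -0.15]
contact_force: [-1.1, 0.3, 1.0]
opening: 0.05
grip_force: 0.0
t 6.35 tip dock mm [-40.2  -1.1  36.1] F dock [-1.1  0.1  1. ] open 0.05 q [-0.09  0.52  1.97 -0.08  0.29  1.7 ]
t 6.35 q [-0.09  0.52  1.97 -0.08  0.29  1.7 ] rot [ 0.0006  0.0298 -0.0011] then move(target frame) [ 0.0045 -0.001   0.0031] |d| 0.006
axis [ 0.39 -0.06 -0.92] tcp [0.507 0.028 0.201]
```

```bash
echo '[[0.0047,0,0.0018,0,0,0],[0.0047,0,0.0018,0,0,0],[0.0047,0,0.0016,0,0,0],[0,0,0,0,0,0]]' | python3 drive.py
python3 - <<'E'
from h import *
import cv2
where();plan((-25,0,37),.40)
im=robot.read_camera("scene")["image"][190:310,250:410,::-1]
t=robot.read_camera("wrist")["image"][:,:,::-1]
cv2.imwrite("pics/c3.png",np.vstack([cv2.resize(x,(560,int(560*x.shape[0]/x.shape[1]*.7)),interpolation=cv2.INTER_CUBIC) for x in(im,t)]))
E
```

```text
time: 6.68
tool_pos: [0.5169, 0.0255, 0.2025]
tool_rot: [3.141, -0.37, -0.15]
contact_force: [-1.2, 0.1, -0.5]
opening: 0.05
grip_force: 0.3
t 6.68 tip dock mm [-24.4  -1.2  36.5] F dock [-1.2 -0.  -0.5] open 0.05 q [-0.09  0.54  1.92 -0.07  0.31  1.69]
t 6.68 q [-0.09  0.54  1.92 -0.07  0.31  1.69] rot [ 0.0007  0.0298 -0.0014] then move(target frame) [-0.0056 -0.0011 -0.0007] |d| 0.006
axis [ 0.39 -0.06 -0.92] tcp [0.512 0.027 0.201]
```

View pics/c3.png

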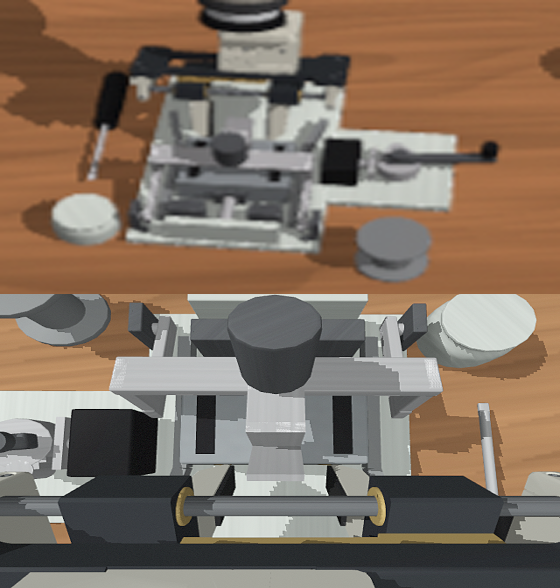

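View: catch still riding on the module, and the fingers are on the rear face either side of the tongue. There is a visible gap between the gripper body and the ramp (wrist half, around (275,465)).

```bash
echo '[[-0.0028,-0.001,0.0005,0,0.03,0],[0.0028,0,0.0012,0,0,0],[0.0028,0,0.0012,0,0,0],[0.0028,0,0.0012,0,0,0]]' | python3 drive.py >/dev/null
python3 -c "
from h import *
where()"
echo '[[0.0028,0,0.0012,0,0,0],[0.0018,0,0.0008,0,0,0]]' | python3 drive.py>/dev/null
python3 -c "
from h import *
where()"
```

```text
t 7.12 tip dock mm [-13.8   0.4  39.3] F dock [-8.4 -0.5  5.2] open 0.0499 q [-0.09  0.54  1.91 -0.08  0.3   1.7 ]
t 7.28 tip dock mm [-9.1  0.4 39.2] F dock [-11.9   0.    8.8] open 0.0501 q [-0.09  0.55  1.9  -0.08  0.31  1.7 ]
```

```bash
for i in 1 2 ; do echo '[[0.0018,0,0.0006,0,0,0],[0.0009,0,0.0003,0,0,0]]' | python3 drive.py>/dev/null
python3 -c "
from h import *
where()"; done
```

```text
t 7.45 tip dock mm [-6.7  0.4 39.2] F dock [-12.2   0.6   7.6] open 0.0499 q [-0.09  0.55  1.89 -0.08  0.31  1.7 ]
t 7.62 tip dock mm [-4.   0.4 39.3] F dock [-11.6  -0.    7.1] open 0.05 q [-0.09  0.55  1.88 -0.08  0.32  1.7 ]
```

```bash
for i in 1 2 3; do echo '[[0.0009,0,0.0003,0,0,0],[0,0,0,0,0,0]]' | python3 drive.py>/dev/null
python3 -c "
from h import *
where()"; done
python3 - <<'E'
from h import *
import cv2
im=robot.read_camera("scene")["image"][190:310,250:410,::-1]
t=robot.read_camera("wrist")["image"][:,:,::-1]
cv2.imwrite("pics/c4.png",np.vstack([cv2.resize(x,(560,int(560*x.shape[0]/x.shape[1]*.7)),interpolation=cv2.INTER_CUBIC) for x in(im,t)]))
E
```

```text
t 7.78 tip dock mm [-3.2  0.4 39.3] F dock [-10.6   1.    6.8] open 0.0501 q [-0.09  0.56  1.88 -0.07  0.32  1.7 ]
t 7.95 tip dock mm [-2.4  0.4 39.3] F dock [-11.4  -0.5   7.3] open 0.0494 q [-0.09  0.56  1.88 -0.07  0.32  1.7 ]
t 8.12 tip dock mm [-1.6  0.4 39.3] F dock [-11.6   0.7   5.6] open 0.05 q [-0.09  0.56  1.88 -0.07  0.32  1.69]
```

View pics/c4.png

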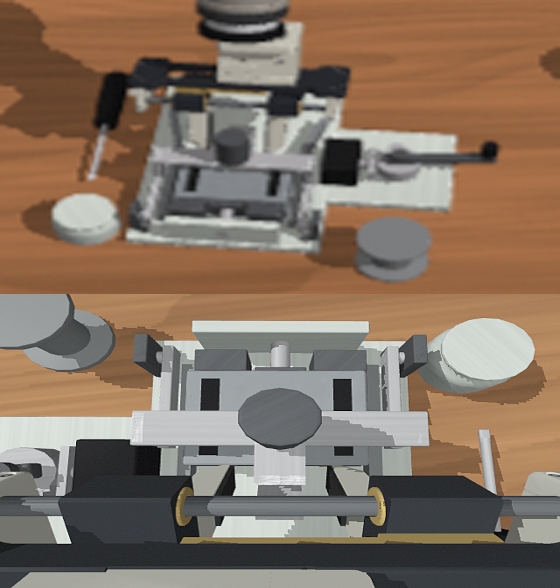

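Module far forward, front close to the stops (wrist half, y≈350). I compare the catch weight top's projection when down and when lifted with the picture (scene pixel ≈ (316.6, 246)).

```bash
python3 - <<'E'
from h import *
import cv2
for n in("scene","wrist"):
    d=robot.read_camera(n)
    for a in(0,.1,.2):
        R=lambda x,z:(100+(x-100)*np.cos(a)+(z-26)*np.sin(a),26+(z-26)*np.cos(a)-(x-100)*np.sin(a))
        o=[]
        for x,y,z in((32,0,108),(20,-60,66),(20,60,66)):
            X,Z=R(x,z);o.append(np.round(proj(d,T+Rd.apply(np.array([X,y,Z])/1000)),1).tolist())
        print(n,a,o)
im=robot.read_camera("scene")["image"][220:270,295:345,::-1]
w=cv2.resize(robot.read_camera("wrist")["image"][:,:,::-1],(400,300))
cv2.imwrite("pics/c5.png",np.hstack([cv2.resize(im,(300,300),interpolation=cv2.INTER_CUBIC),w]))
E
```

```text
scene 0 [[315.2, 244.8], [296.9, 248.9], [335.4, 251.7]]
scene 0.1 [[314.8, 245.6], [296.6, 248.5], [335.3, 251.2]]
scene 0.2 [[314.4, 246.8], [296.2, 248.3], [335.1, 251.1]]
wrist 0 [[320.0, 203.7], [464.9, 250.3], [174.8, 250.5]]
wrist 0.1 [[320.0, 170.3], [472.4, 238.1], [167.3, 238.3]]
wrist 0.2 [[320.0, 132.2], [480.0, 222.8], [159.7, 223.0]]
```

View pics/c5.png

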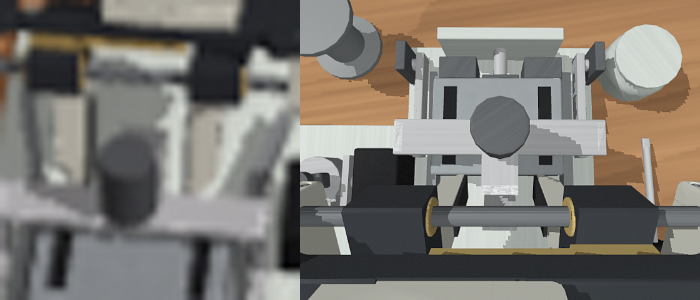

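The weight top is at wrist pixel (320,203). The prediction for fully down is (320,203.7), against (320,132) when lifted, so the catch has dropped. Now I back off clear of it and rise.

```bash
echo '[[-0.0046,0,-0.002,0,0,0],[-0.0046,0,-0.002,0,0,0],[-0.006,0,-0.018,0,0,0],[0,0,-0.04,0,0,0],[0,0,-0.04,0,0,0],[0,0,-0.02,0,0,0],[0,0,0,0,0,0]]' | python3 drive.py
python3 - <<'E'
from h import *
where()
d=robot.read_camera("top")
import cv2
cv2.imwrite("pics/top6.png",cv2.resize(d["image"][165:315,210:400,::-1],None,fx=4,fy=4,interpolation=cv2.INTER_CUBIC))
print([np.round(proj(d,T+Rd.apply(np.array(p)/1000)),1) for p in((32,0,108),(48,0,122),(-9,222,66),(0,0,46))])
plan((29,199,130),0,.115)
E
```

```text
time: 9.0
tool_pos: [0.4787, 0.0334, 0.3161]
tool_rot: [3.141, -0.403, -0.149]
contact_force: [0.7, -0.3, 0.6]
opening: 0.0499
grip_force: 0.0
t 9.0 tip dock mm [-58.    1.  152.4] F dock [ 0.8 -0.2  0.6] open 0.0499 q [-0.08  0.29  1.92 -0.05  0.53  1.68]
[array([316.9, 220.8]), array([318.2, 213.3]), array([224. , 224.1]), array([314. , 237.1])]
t 9.05 q [-0.08  0.29  1.93 -0.05  0.53  1.68] rot [ 0.0237 -0.3998 -0.1147] then move(target frame) [ 0.1783 -0.1788  0.0061] |d| 0.253
axis [-0. -0. -1.] tcp [0.663 0.206 0.308]
```

View pics/top6.png

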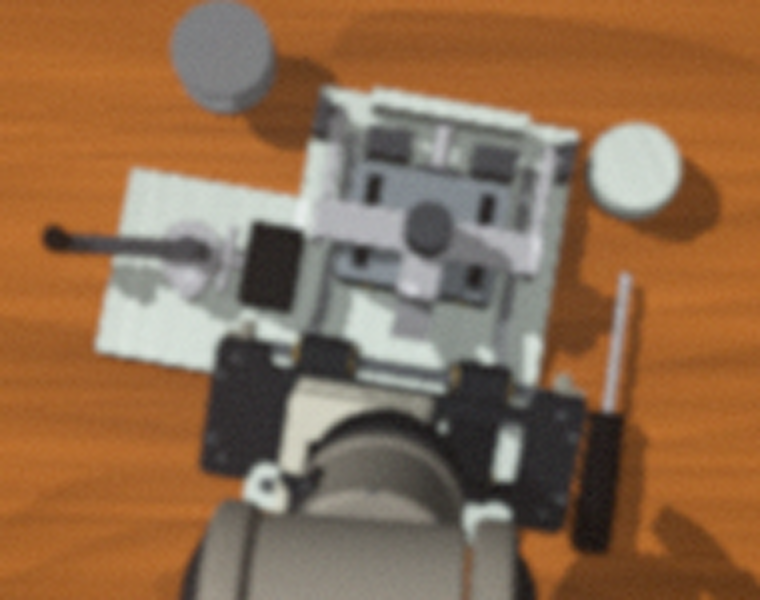

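The catch weight is at (429,228), the same as in the first picture, so it is down with the module held at (430,235). The lever is untouched at (57,238). Next comes the cam.

```bash
echo '[[0,0,0,0.0059,-0.1,-0.0287],[0,0,0,0.0059,-0.1,-0.0287],[0,0,0,0.0059,-0.1,-0.0287],[0,0,0,0.0059,-0.1,-0.0287],[0,-0.036,0,0,0,0],[0,-0.036,0,0,0,0],[0,-0.036,0,0,0,0],[0,-0.036,0,0,0,0]]' | python3 drive.py 0 >/dev/null
echo '[[0,-0.036,0,0,0,0],[0.036,0,0,0,0,0],[0.036,0,0,0,0,0],[0.036,0,0,0,0,0],[0.036,0,0,0,0,0],[0.034,0,0,0,0,0],[0,0,0,0,0,0]]' | python3 drive.py
python3 -c "
from h import *
where();plan((29,199,38),0,.115)"
```

```text
time: 10.3
tool_pos: [0.6672, 0.2058, 0.3062]
tool_rot: [3.141, 0.006, -0.036]
contact_force: [-1.6, -0.7, -1.5]
opening: 0.0002
grip_force: 0.0
t 10.3 tip dock mm [ 32.1 199.3 128.2] F dock [-1.4 -0.9 -1.5] open 0.0002 q [0.19 0.74 1.11 0.   1.3  1.8 ]
t 10.3 q [0.19 0.74 1.11 0.   1.3  1.8 ] rot [ 0.0002  0.006  -0.0024] then move(target frame) [-0.0042 -0.      0.0902] |d| 0.09
axis [-0. -0. -1.] tcp [0.663 0.206 0.216]
```

```bash
echo '[[-0.0014,0,0.03,0,0,0],[-0.0014,0,0.03,0,0,0],[-0.0014,0,0.03,0,0,0],[-0.009,0,0,0,0,0],[-0.007,0,0,0,0,0],[0,0,0,0,0,0]]' | python3 drive.py
python3 -c "
from h import *
where();plan((9.8,196.5,38),0,.115)"
```

```text
time: 10.8
tool_pos: [0.6406, 0.2079, 0.2191]
tool_rot: [3.141, 0.009, -0.033]
contact_force: [0.1, -0.2, 1.3]
opening: 0.0004
grip_force: 0.0
t 10.8 tip dock mm [  5.  197.5  41.1] F dock [ 0.1 -0.1  1.3] open 0.0004 q [0.2  0.79 1.28 0.   1.08 1.8 ]
t 10.8 q [0.2  0.79 1.28 0.   1.08 1.8 ] rot [0.0001 0.009  0.0001] then move(target frame) [0.0031 0.0015 0.0031] |d| 0.005
axis [-0. -0. -1.] tcp [0.644 0.206 0.216]
```

```bash
echo '[[0,0,0.003,0,0,0],[-0.0061,-0.0015,0,0,0,-0.12],[-0.0061,-0.0015,0,0,0,-0.12],[-0.0061,-0.0015,0,0,0,-0.12],[-0.0061,-0.0015,0,0,0,-0.12]]' | python3 drive.py
python3 - <<'E'
from h import *
where()
d=robot.read_camera("top");import cv2
# peg: dark blob near the predicted circle
g=d["image"].max(2)
for a in np.arange(0,1.8,.1):
    u,v=proj(d,T+Rd.apply(np.array([-80*np.sin(a),145+80*np.cos(a),66])/1000))
    print(round(a,1),np.round((u,v),0),cv2.blur(g,(3,3))[int(round(v)),int(round(u))],end="; ")
plan((-50*np.sin(.6)+15.5*np.cos(.6),145+50*np.cos(.6)+15.5*np.sin(.6),38),0,.6)
E
```

```text
time: 11.22
tool_pos: [0.6177, 0.2102, 0.2189]
tool_rot: [-3.14, 0.001, 0.452]
contact_force: [5.5, -0.3, -1.1]
opening: 0.0002
grip_force: 2.3
t 11.22 tip dock mm [-16.7 196.7  40.9] F dock [ 5.5  0.5 -1.1] open 0.0002 q [0.21 0.75 1.36 0.   1.04 1.33]
0.0 [223. 220.] 102; 0.1 [223. 224.] 88; 0.2 [223. 227.] 82; 0.3 [223. 230.] 84; 0.4 [224. 233.] 72; 0.5 [224. 236.] 65; 0.6 [225. 239.] 46; 0.7 [227. 242.] 39; 0.8 [229. 245.] 122; 0.9 [231. 248.] 157; 1.0 [233. 250.] 143; 1.1 [235. 252.] 134; 1.2 [238. 254.] 143; 1.3 [241. 255.] 138; 1.4 [244. 257.] 90; 1.5 [247. 258.] 58; 1.6 [251. 258.] 94; 1.7 [254. 259.] 99; t 11.27 q [0.21 0.75 1.36 0.   1.04 1.32] rot [-0.002   0.0018  0.0082] then move(target frame) [0.0007 0.0022 0.0029] |d| 0.004
axis [ 0. -0. -1.] tcp [0.618 0.209 0.216]
```

```bash
echo '[[-0.0061,-0.0015,0.002,0,0,-0.12],[-0.0061,-0.0015,0,0,0,-0.12],[-0.0061,-0.0015,0,0,0,-0.12],[-0.0061,-0.0015,0,0,0,-0.12],[-0.0061,-0.0015,0,0,0,-0.12],[-0.0061,-0.0015,0,0,0,-0.12]]' | python3 drive.py
python3 - <<'E'
from h import *
where()
d=robot.read_camera("top");import cv2
g=d["image"].max(2)
for a in np.arange(1,1.9,.1):
    u,v=proj(d,T+Rd.apply(np.array([-80*np.sin(a),145+80*np.cos(a),66])/1000))
    print(round(a,1),cv2.blur(g,(3,3))[int(round(v)),int(round(u))],end="; ")
for a in(1.3,1.57):plan((-50*np.sin(a)+15.5*np.cos(a),145+50*np.cos(a)+15.5*np.sin(a),38),0,a)
E
```

```text
time: 11.77
tool_pos: [0.5861, 0.1929, 0.2178]
tool_rot: [-3.142, -0.003, 1.169]
contact_force: [6.5, 2.5, 0.4]
opening: 0.0005
grip_force: 2.8
t 11.77 tip dock mm [-45.  175.2  39.8] F dock [6.  3.4 0.4] open 0.0005 q [0.19 0.7  1.47 0.   0.97 0.59]
1.0 76; 1.1 93; 1.2 146; 1.3 116; 1.4 93; 1.5 70; 1.6 55; 1.7 41; 1.8 73; t 11.82 q [0.19 0.7  1.48 0.   0.97 0.58] rot [-0.0015 -0.0016  0.0253] then move(target frame) [-0.0001  0.0019  0.0016] |d| 0.002
axis [ 0. -0. -1.] tcp [0.587 0.191 0.216]
t 11.82 q [0.19 0.7  1.48 0.   0.97 0.58] rot [-0.0013 -0.0018 -0.2447] then move(target frame) [-0.0134 -0.0042  0.0016] |d| 0.014
axis [ 0. -0. -1.] tcp [0.579 0.18  0.216]
```

```bash
echo '[[-0.0056,-0.0006,0,0,0,-0.11],[-0.0056,-0.0006,0,0,0,-0.11],[0,0,0,0,0,0]]' | python3 drive.py
python3 -c "
from h import *
where()"
echo '[[0.02,0,0,0,0,0],[0.02,0,-0.01,0,0,0],[0,0,-0.04,0,0,0],[0,0,-0.04,0,0,0],[0.03,0,-0.03,0,0,0],[0.04,0,0,0,0,0],[0.04,0,0,0,0,0],[0,0,0,0,0,0]]' | python3 drive.py
python3 - <<'E'
from h import *
import cv2
d=robot.read_camera("top")
for a in(0,1.4,1.57,1.7):print(a,(np.round(proj(d,T+Rd.apply(np.array([-80*np.sin(a),145+80*np.cos(a),66])/1000)),1)-[210,165]+.5)*4-.5)
cv2.imwrite("pics/top7.png",cv2.resize(d["image"][165:315,210:400,::-1],None,fx=4,fy=4,interpolation=cv2.INTER_CUBIC))
E
```

```text
time: 12.07
tool_pos: [0.5798, 0.1824, 0.2171]
tool_rot: [-3.137, -0.001, 1.386]
contact_force: [0.3, 2.1, 2.2]
opening: 0.0004
grip_force: 1.4
t 12.07 tip dock mm [-50.6 163.6  39.1] F dock [0.  2.1 2.2] open 0.0004 q [0.18 0.69 1.5  0.   0.96 0.36]
time: 12.73
tool_pos: [0.6072, 0.3352, 0.3355]
tool_rot: [-3.136, -0.003, 1.384]
contact_force: [-1.2, -0.6, -0.6]
opening: 0.0007
grip_force: 0.0
0 [ 55.5 222.7]
1.4 [137.9 368.3]
1.57 [159.9 373.9]
1.7 [176.7 375.9]
```

View pics/top7.png

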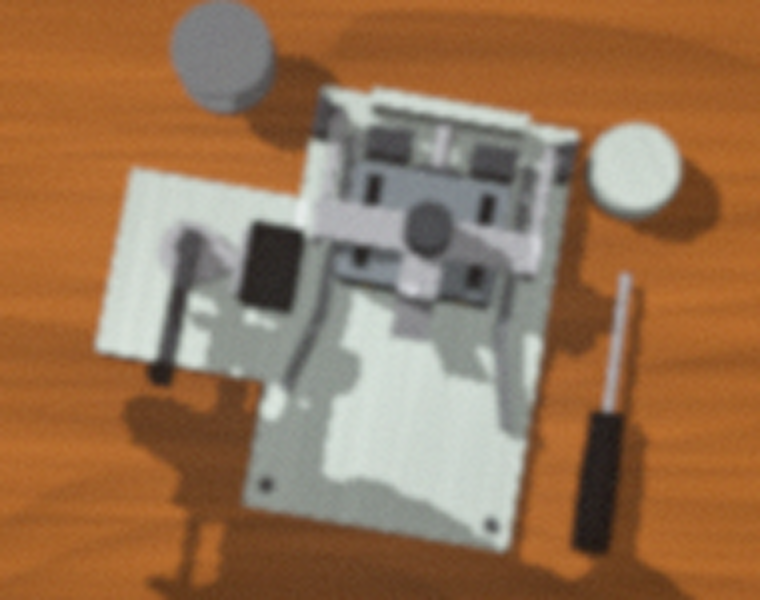

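The peg is at (161,373) and the 1.57 rad prediction is (160,374), so the cam is at its high point. The catch is down behind the module, the bystanders have not moved and the robot is clear.

```bash
python3 -c "
from cell import robot
print(robot.hand_in())"
```

```text
the job is handed in; nothing more can be done
None
```

The job is handed in: the module is pushed home with the catch fully down behind it (about 12 N measured at most while pushing), the cam is at about 1.57 rad so its high point should hold the follower in, and the bystanders are where they were; it took 12.8 s.

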